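# Close the filler cap of a pressure-calibration oil reservoir

### The job

Close the oil reservoir's filler cap, the one with the straight black grip bar: it sits loose on top of its thread, so first turn it backwards (anticlockwise seen from above) until it clicks down into the thread start, then screw it forwards (clockwise) until it is fully home on the neck. Let go of it at the end and leave the other things on the bench where they are.

Things in the scene. Friction and masses are not known exactly. Their poses are not given: they have to be found in the camera images.
- reservoir: Fixed oil reservoir: 130 x 130 x 18 mm steel base plate, on it a round clear and steel body with amber oil, a slotted steel filler neck (58 mm outer diameter) and the cap. Origin: centre of its underside, on the table; z up, x and y along the plate's sides; the neck's axis is its z axis.
- neck_rim (a point): Centre of the level top rim of the reservoir's filler neck, 100 mm above the table.
- cap_grip (a point): Grasp point on the cap's axis, inside its grip bar, 24 mm above the cap's disc and 13 mm below the bar's top. The cap is an aluminium disc 66 mm across, 10 mm thick, with a straight upright black plastic bar on it, 64 mm long, 16 mm thick, 37 mm tall. x along the bar, y across it, z up. Height over neck_rim: 50 mm at the start, about 39 mm dropped into the thread start, about 34 mm fully home.
- cap (a joint): Angle of the cap, rad, growing clockwise from above, between stops at -0.85 and 1.35 (fully home); the bar's x is the reservoir's x at 0. Thread start: anywhere from -0.85 to 0, where the cap's pins can drop through gaps in the rim. Starts at 0.35 to 1.0, riding on the rim; turned clockwise from there it only slides round on the rim. Friction about 0.05 N m; stays where left.
- cap_lift (a joint): Height of the cap, m: 0 riding on the rim, about -0.011 dropped into the thread start, then falling about 0.0041 per rad of clockwise turn to about -0.016 fully home (disc on the rim). It slides down by its own weight (about 2 N), but fingers that grip it hold it up unless they let go or follow it down. About 1.5 mm of play in the thread. The cap cannot be taken off.
- gauge_stand: Bystander, fixed: 120 x 120 x 18 mm steel base plate with a column and an upright dial gauge 104 mm across, its top 224 mm above the table. Origin: centre of its underside. It may stand left or right of the reservoir.
- spool: Bystander: a white plastic spool lying flat, 68 across, 22 high (mm); origin in its underside.
- wrench: Bystander: a steel wrench, 180 long, lying flat (mm); origin in its underside.
- driver: Bystander: a screwdriver, 190 long, lying flat (mm); origin in its underside.
- spare_gauge: Bystander: a spare dial gauge lying face up, 90 across, 36 high (mm); origin in its underside.
- adapter_a: Bystander: a turned brass adapter standing up, 48 across, 62 high (mm); origin in its underside.
- adapter_b: Bystander: a second brass adapter like the first (mm); origin in its underside.
- oil_bottle: Bystander: a grey plastic bottle standing up, 64 across, 170 high (mm); origin in its underside.
There are look-alikes about, which are no part of the job. What is shaped like the reservoir but blue or purple is not meant.

How it is judged:
On the way:
1. the cap has been turned back to its thread start and has dropped in (value of joint cap below 0.12 rad and value of joint cap_lift below -0.008 m), for 0.1 s.
At the end, for the whole second after the job is handed in: the cap is screwed home in its thread: within 0.2 rad of its clockwise stop (joint cap above 1.15) and at least 13.5 mm below where it rides on the rim, and at rest (value of joint cap above 1.15 rad and value of joint cap_lift below -0.0135 m and velocity of joint cap between -0.05 and 0.05 rad/s); the robot touches nothing.
It fails at once if a loose bystander is moved more than 25 mm (distance of any of spool, wrench, driver, spare_gauge, adapter_a, adapter_b, oil_bottle from where it was at the start of the episode above 0.025 m).
It also fails if it takes over 40 s, if anything falls off the work surface, if the arm or the gripper's body presses on something with over 40 N, if the wrist force passes 120 N, or if a joint passes its speed limit or range.

### The arm

A 7-joint arm with a two-finger parallel gripper is mounted at the origin on the work surface. World frame = base frame: x ahead of the robot, y to its left, z up, the work surface at z = 0. Lengths are in m, angles in rad, forces in N, time in s.
With the tool pointing down it reaches from about 0.425 to 0.875 m from the base axis. Payload 4.7 kg.
Tool frame: the origin (TCP) lies between the finger pads; the fingertips stand 14 mm ahead of it and the grasp point (between the pads) lies 5 mm behind it; z points along the fingers, y is the line along which they close (so a half turn about z gives the same grasp; the last joint's range is limited). The gripper opens to 87 mm and grips with 3 to 60 N. Pads are 19 mm wide; open, the fingers measure 117 mm over their backs; the gripper's body (75 mm by 190 mm) begins 51 mm behind the grasp point.
Start: joints at [1.316, 0.321, -0.07, 1.45, 0.023, 1.371, -0.057], TCP at [0.173, -0.627, 0.197] pointing down, gripper open.
Joint ranges: [-2.86, 2.86], [-0.3, 2.09], [-1.38, 1.24], [0.06, 2.45], [-1.56, 4.7], [0.09, 2.05], [-2.69, 2.69]. Speed limits (rad/s): [2.57, 2.57, 3.14, 3.14, 3.14, 3.14, 3.14].

### API

Orientations are given as a rotation vector (axis times angle).
In Python, from bench import ctrl gives the robot as it stands.
- The arm moves only by the tool step_arm, never from a script. Its argument "commands" is a list of rows, each an object with "travel": the shift along the tool's x, y, z in m, a list of three; "turn": the turn, a rotation vector about the tool's x, y, z in degrees, a list of three. A call has 1 to 5 rows; each row is the pose to reach, as a shift and turn from the pose commanded when the call began, along the tool's axes at that moment; what a row does not reach only later rows make up. A row lasts 1/10 s, in which the tool goes at most 50 mm and 8.59 degrees, less where a joint would pass 70% of its speed; a pose out of reach is approached as far as the arm can. A call with a gripper value outside its range is refused whole. "gripper" is the opening, from 0 (shut) to 1 (fully open), set as the call begins (left out, the last holds). The fingers move at their own pace and stop on an object; "force" is the grip in N (left out, the last holds). Time passes only in rows, so rows that repeat a pose let the fingers close. It gives the time, the measured TCP pose, the force, the opening and the grip force at its end, in the units of the state.
- ctrl.get_state(): the state, without advancing time (a new reading comes with each control period).
- ctrl.get_image(name): name is "side" or "top" or "wrist"; returns the picture (420x560x3 uint8, red, green, blue); there is no depth.
- ctrl.camera_model(name): a dict with "fx", "fy", "cx", "cy" (pixels), "R" (3x3) and "t" (3): a world point X has camera coordinates R X + t; the wrist camera has in their place "T_tool_cam" (4x4, takes a point from camera to tool coordinates, whose origin is the TCP and whose axes are the flange's). Camera axes: x right, y down, z forward; pixel columns grow to the right and rows downward; lengths in m; the calibration is good to about 2 mm. A picture is of the moment at which its call begins: read the wrist's pose just before it. camera_model takes no time and is no camera call.
- ctrl.close_job(): hands the job in; it is judged then, once.
The state is a dict: "time": time; "joint_positions": joint angles; "qd": joint speeds; "joint_torque": joint torques, N m; "position": TCP position; "tool_rot": TCP orientation; "ft_force": force on the tool from outside, world axes, zero at the start; "torque": the same for the moment, N m; "grip_width": opening from 0.0 (shut) to 1.0 (fully open); "grip_force": force on a finger pad.
Only numpy, scipy, OpenCV 4.12 (cv2) and the standard library are available. Lean on these libraries where they do the work, as an engineer would, in place of code of your own. Each camera call takes 0.05 s, during which the arm holds its last target. There are 200 camera calls.

## Working session

There is one attempt and no reset: what is moved stays moved. The work goes in short steps, Python scripts to look and compute and a tool call to move; the robot and the scene stay as the last step left them, time stands still between calls to the robot, and variables do not carry over. Pictures are saved under pics/ and viewed, at most 10 in all, crops included, and the job is handed in when it is done.

Besides the shell and the picture viewer there is one more tool, called after "Emit:" in YAML: its name, and indented under it one key for each argument. step_arm: Moves the arm, as the interface text tells. Its arguments: {"type":"object","properties":{"commands":{"type":"array"},"gripper":{"type":"number"},"force":{"type":"number"}},"required":["commands"]}

```bash
mkdir -p pics
python3 - <<'E'
from bench import ctrl
import cv2,numpy as np
s=ctrl.get_state();print({k:np.round(v,3) for k,v in s.items()})
for n in("top","side"):
    im=ctrl.get_image(n);cv2.imwrite(f"pics/{n}0.png",im[:,:,::-1]);print(n,ctrl.camera_model(n))
print(ctrl.camera_model("wrist"))
a=cv2.imread("pics/top0.png");b=cv2.imread("pics/side0.png")
E
```

```text
{'time': np.float64(0.0), 'joint_positions': array([ 1.316,  0.322, -0.07 ,  1.452,  0.023,  1.371, -0.057]), 'qd': array([ 0.001, -0.001,  0.001,  0.001,  0.   , -0.001,  0.   ]), 'joint_torque': array([ 1.0000e-03, -4.9128e+01, -4.0300e-01, -3.1253e+01, -6.4000e-02,
        4.4000e-02,  0.0000e+00]), 'position': array([ 0.172, -0.626,  0.196]), 'tool_rot': array([-3.111e+00, -4.210e-01,  1.000e-03]), 'ft_force': array([0.241, 1.355, 0.067]), 'torque': array([ 0.013, -0.044,  0.008]), 'grip_force': np.float64(0.0), 'grip_width': np.float64(1.004)}
top {'fx': 539.9112484936803, 'fy': 539.9112484936803, 'cx': 282.55683338219035, 'cy': 208.45971753291383, 'R': array([[-0.02340604, -0.9996792 , -0.00967769],
       [-0.98349039,  0.02476236, -0.17925812],
       [ 0.17944025,  0.00532219, -0.98375448]]), 't': array([0.09412271, 0.51437144, 1.573537  ])}
side {'fx': 408.2140636523075, 'fy': 408.2140636523075, 'cx': 276.8766800979932, 'cy': 210.1027157010932, 'R': array([[ 0.84964427, -0.5271602 , -0.01437841],
       [-0.38911845, -0.60828839, -0.69178903],
       [ 0.35593743,  0.59336949, -0.72195651]]), 't': array([-0.39084398,  0.32587729,  0.9677191 ])}
{'fx': 322.66209814172885, 'fy': 322.66209814172885, 'cx': 275.7527981931545, 'cy': 208.5079066430095, 'T_tool_cam': array([[-1.27930306e-03, -9.58790848e-01, -2.84109966e-01,
         7.85008861e-02],
       [ 9.99999099e-01, -1.34232553e-03,  2.71286666e-05,
         9.97212037e-05],
       [-4.07378778e-04, -2.84109675e-01,  9.58791701e-01,
        -1.88428118e-01],
       [ 0.00000000e+00,  0.00000000e+00,  0.00000000e+00,
         1.00000000e+00]])}
```

View pics/top0.png

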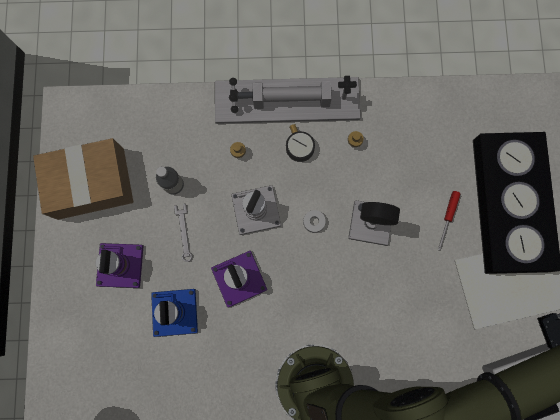

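View pics/side0.png

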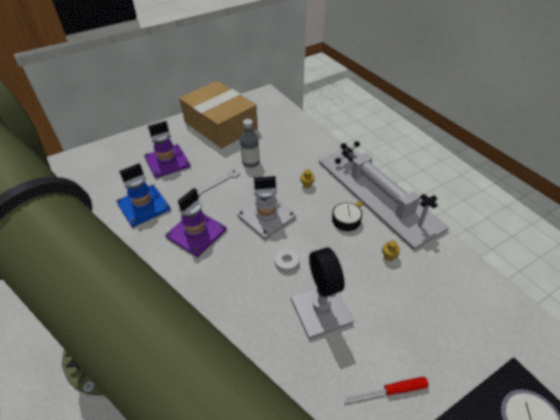

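The top view has four reservoir shapes: steel (256,208), purple (120,265), purple (240,278) and blue (174,312). Only the steel one (side view: 265,205) fits, because the others are blue or purple. I'll confirm that in a crop and measure it.

```bash
cat > h.py <<'E'
import numpy as np,cv2
from bench import ctrl
from scipy.spatial.transform import Rotation as Ro
def ray(m,uv):
    d=np.array([(uv[0]-m["cx"])/m["fx"],(uv[1]-m["cy"])/m["fy"],1.]);R=np.array(m["R"])
    return -R.T@m["t"],R.T@d
def onz(m,uv,z):
    c,d=ray(m,uv);return c+d*(z-c[2])/d[2]
def proj(m,X):
    p=m["R"]@np.array(X)+m["t"];return np.array([m["fx"]*p[0]/p[2]+m["cx"],m["fy"]*p[1]/p[2]+m["cy"]])
def wristmodel(s):
    w=dict(ctrl.camera_model("wrist"));T=np.eye(4);T[:3,:3]=Ro.from_rotvec(s["tool_rot"]).as_matrix();T[:3,3]=s["position"]
    M=np.linalg.inv(T@w["T_tool_cam"]);w["R"]=M[:3,:3];w["t"]=M[:3,3];return w
E
python3 - <<'E'
from h import *
a=cv2.imread("pics/top0.png");b=cv2.imread("pics/side0.png")
A=cv2.resize(a[170:250,216:296],(480,480),interpolation=cv2.INTER_CUBIC)
B=cv2.resize(b[165:245,225:305],(300,300),interpolation=cv2.INTER_CUBIC)
B=cv2.copyMakeBorder(B,0,180,0,0,cv2.BORDER_CONSTANT)
cv2.imwrite("pics/crop.png",np.hstack([A,B]))
m=ctrl.camera_model("top")
dk=(a.max(2)<45).astype(np.uint8);dk[:170]=0;dk[250:]=0;dk[:,:225]=0;dk[:,290:]=0
n,l,st,c=cv2.connectedComponentsWithStats(dk)
for i in range(1,n):
    if st[i,4]>15:
        ct=cv2.findContours((l==i).astype(np.uint8),0,2)[0][0];r=cv2.minAreaRect(ct);p=cv2.boxPoints(r)
        print(st[i],c[i],[onz(m,q,.163).round(3) for q in p],onz(m,r[0],.163))
E
```

```text
[247 190  13  23 149] [253.         201.20805369] [array([0.493, 0.185, 0.163]), array([0.551, 0.157, 0.163]), array([0.543, 0.141, 0.163]), array([0.485, 0.169, 0.163])] [0.51794961 0.16304114 0.163     ]
```

View pics/crop.png

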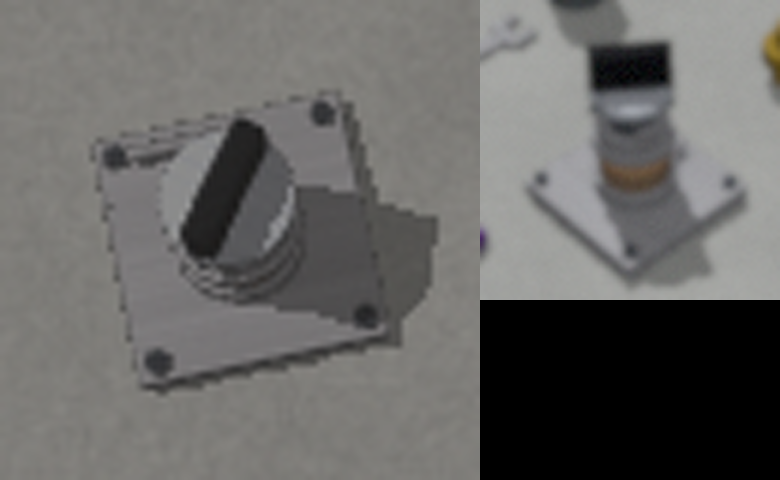

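The crop confirms it: a steel plate, a clear and amber body, and a straight black bar running from (256,191) to (250,211) in the top picture. The measured bar is 64x18 mm, which matches. Next are the plate yaw, the gauge clearance and the first move.

```bash
cat >> h.py <<'E'
def rel(pos,ang,s=None):
    "travel(tool axes), turn(deg) from measured pose to TCP pos, tool down, tool x at world angle ang deg"
    s=s or ctrl.get_state();R0=Ro.from_rotvec(s["tool_rot"])
    a=np.radians(ang);x=np.array([np.cos(a),np.sin(a),0]);z=np.array([0,0,-1.]);R1=Ro.from_matrix(np.c_[x,np.cross(z,x),z])
    return R0.inv().apply(np.array(pos)-s["position"]).round(4),np.degrees((R0.inv()*R1).as_rotvec()).round(2)
E
python3 - <<'E'
from h import *
m=ctrl.camera_model("top");ms=ctrl.camera_model("side")
P=[onz(m,q,.018) for q in[(232,193.8),(272.3,185.8),(280.2,225.8),(240.2,234.7)]]
print(np.round(P,3),np.mean(P,0))
for i in range(4):
    d=P[(i+1)%4]-P[i];print(np.linalg.norm(d),np.degrees(np.arctan2(d[1],d[0])))
b=cv2.imread("pics/side0.png");dk=(b.max(2)<45).astype(np.uint8);dk[:170]=0;dk[200:]=0;dk[:,:245]=0;dk[:,285:]=0
y,x=np.nonzero(dk);print("side bar c",x.mean(),y.mean(),"proj",proj(ms,[.518,.163,.15]))
print("gauge",onz(m,(380,213),.17))
s=ctrl.get_state()
for p in([.173,-.627,.36],[.5,-.3,.36],[.518,.163,.36]): print(rel(p,154.2,s))
E
```

```text
[[0.571 0.236 0.018]
 [0.594 0.112 0.018]
 [0.468 0.09  0.018]
 [0.444 0.212 0.018]] [0.51940015 0.16248273 0.018     ]
0.1263039278508556 -79.96293275157252
0.1269088303071862 -170.24180336936666
0.12423296517421643 101.2531060865479
0.12955230320394853 10.692180063721509
side bar c 264.4591836734694 182.5612244897959 proj [262.98507957 181.96833027]
gauge [ 0.47455095 -0.18768704  0.17      ]
(array([ 0.0003,  0.0007, -0.1641]), array([-5.000e-02, -1.200e-01, -1.388e+02]))
(array([ 0.4024, -0.2277, -0.1638]), array([-5.000e-02, -1.200e-01, -1.388e+02]))
(array([ 0.5427, -0.6693, -0.163 ]), array([-5.000e-02, -1.200e-01, -1.388e+02]))
```

Emit:
step_arm:
  commands:
    - {"travel": [0, 0, -0.05], "turn": [0, 0, 0]}
    - {"travel": [0, 0, -0.1], "turn": [0, 0, 0]}
    - {"travel": [0.03, -0.02, -0.135], "turn": [0, 0, 0]}
    - {"travel": [0.07, -0.04, -0.155], "turn": [0, 0, 0]}
    - {"travel": [0.11, -0.06, -0.165], "turn": [0, 0, 0]}
  gripper: 1

```text
time: 0.6
position: [0.2635, -0.5394, 0.3643]
tool_rot: [3.11, 0.418, 0.002]
ft_force: [0.7, 0.2, 0.8]
grip_width: 0.999
grip_force: 0.0
```

Emit:
step_arm:
  commands:
    - {"travel": [0.04, -0.025, 0], "turn": [0, 0, 0]}
    - {"travel": [0.08, -0.05, 0], "turn": [0, 0, 0]}
    - {"travel": [0.12, -0.075, 0], "turn": [0, 0, 0]}
    - {"travel": [0.16, -0.1, 0], "turn": [0, 0, 0]}
    - {"travel": [0.2, -0.125, 0], "turn": [0, 0, 0]}

```text
time: 1.1
position: [0.4232, -0.3643, 0.3616]
tool_rot: [-3.113, -0.421, 0.001]
ft_force: [-0.2, -0.6, -0.7]
grip_width: 1.004
grip_force: 0.0
```

Emit:
step_arm:
  commands:
    - {"travel": [0.04, -0.025, 0], "turn": [0, 0, -8]}
    - {"travel": [0.08, -0.05, 0], "turn": [0, 0, -16]}
    - {"travel": [0.1, -0.09, 0], "turn": [0, 0, -24]}
    - {"travel": [0.11, -0.14, 0], "turn": [0, 0, -32]}
    - {"travel": [0.12, -0.18, 0], "turn": [0, 0, -40]}

```text
time: 1.6
position: [0.4901, -0.1574, 0.3613]
tool_rot: [-2.775, -1.471, 0.001]
ft_force: [0.6, -0.2, 0.5]
grip_width: 0.999
grip_force: 0.0
```

Run:
```python
from h import *
s=ctrl.get_state();print(s["time"],s["position"],s["joint_positions"].round(2),rel([.5185,.163,.33],154.2,s))
```

```text
1.6 [ 0.49012479 -0.15741995  0.36126531] [ 0.76  0.03 -0.51  1.47  0.01  1.65 -0.34] (array([ 0.2811, -0.1563,  0.0315]), array([-5.000e-02, -7.000e-02, -9.835e+01]))
```

Emit:
step_arm:
  commands:
    - {"travel": [0.04, -0.022, 0], "turn": [0, 0, -8.5]}
    - {"travel": [0.08, -0.044, 0], "turn": [0, 0, -17]}
    - {"travel": [0.12, -0.066, 0], "turn": [0, 0, -25.5]}
    - {"travel": [0.16, -0.088, 0], "turn": [0, 0, -34]}
    - {"travel": [0.2, -0.111, 0], "turn": [0, 0, -42.5]}

```text
time: 2.1
position: [0.5121, 0.0687, 0.3616]
tool_rot: [2.056, 2.375, -0.001]
ft_force: [-0.0, -0.1, -0.2]
grip_width: 0.999
grip_force: 0.0
```

Emit:
step_arm:
  commands:
    - {"travel": [0, 0, 0], "turn": [0, 0, -8.5]}
    - {"travel": [0, 0, 0], "turn": [0, 0, -17]}
    - {"travel": [0, 0, 0], "turn": [0, 0, -25.5]}
    - {"travel": [0, 0, 0], "turn": [0, 0, -34]}
    - {"travel": [0, 0, 0], "turn": [0, 0, -42.5]}

```text
time: 2.6
position: [0.5122, 0.0671, 0.3614]
tool_rot: [-1.055, -2.958, 0.001]
ft_force: [0.8, -0.4, -0.1]
grip_width: 1.0
grip_force: 0.0
```

Run:
```python
from h import *
s=ctrl.get_state();print(s["time"],s["position"],s["joint_positions"].round(2),rel([.5185,.163,.33],154.2,s))
im=ctrl.get_image("wrist");cv2.imwrite("pics/w1.png",im[:,:,::-1]);np.save("w1.npy",np.r_[s["position"],s["tool_rot"]])
print(proj(wristmodel(s),[.5185,.163,.163]))
```

```text
2.6 [0.51217006 0.06709622 0.36139173] [ 0.55  0.04 -0.75  1.46  0.03  1.65  0.69] (array([0.0557, 0.0783, 0.0314]), array([ -0.03,  -0.04, -13.44]))
[342.76785763 132.51888747]
```

View pics/w1.png

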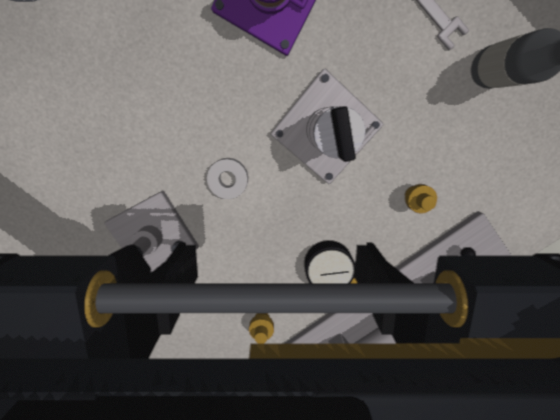

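The wrist view shows the bar at (343,133), against a prediction of (343,132.5), so the position holds.

Emit:
step_arm:
  commands:
    - {"travel": [0.028, 0.04, 0], "turn": [0, 0, -7]}
    - {"travel": [0.056, 0.078, 0], "turn": [0, 0, -13.4]}
    - {"travel": [0.056, 0.078, 0.04], "turn": [0, 0, -13.4]}
    - {"travel": [0.056, 0.078, 0.08], "turn": [0, 0, -13.4]}
    - {"travel": [0.056, 0.078, 0.08], "turn": [0, 0, -13.4]}

```text
time: 3.15
position: [0.5155, 0.1615, 0.2763]
tool_rot: [-0.712, -3.05, 0.008]
ft_force: [0.1, -0.8, 0.5]
grip_width: 0.999
grip_force: 0.0
```

Run:
```python
from h import *
s=ctrl.get_state();print(s["time"],s["position"],s["joint_positions"].round(2),rel([.5185,.163,.145],154.2,s))
im=ctrl.get_image("wrist")[:,:,::-1];cv2.imwrite("pics/w2.png",im)
w=wristmodel(s);p=proj(w,[.5185,.163,.163]);print(p)
dk=(im.max(2)<45).astype(np.uint8)
n,l,st,c=cv2.connectedComponentsWithStats(dk)
for i in range(1,n):
    if st[i,4]>100:
        ct=cv2.findContours((l==i).astype(np.uint8),0,2)[0][0];r=cv2.minAreaRect(ct);q=[onz(w,k,.163).round(3) for k in cv2.boxPoints(r)]
        print(st[i],onz(w,r[0],.163).round(4),q)
```

```text
3.15 [0.51554475 0.16150388 0.27631518] [ 0.43  0.13 -0.85  1.56  0.1   1.5   0.68] (array([-0.003 ,  0.0036,  0.1313]), array([-0.4 , -0.44, -0.49]))
[279.31442572 199.68347266]
[451 130  19  38 148] [0.5458 0.3322 0.163 ] [array([0.556, 0.318, 0.163]), array([0.529, 0.338, 0.163]), array([0.536, 0.346, 0.163]), array([0.564, 0.326, 0.163])]
[484 131  37  52 586] [0.5683 0.3648 0.163 ] [array([0.58 , 0.342, 0.163]), array([0.54 , 0.368, 0.163]), array([0.557, 0.387, 0.163]), array([0.598, 0.361, 0.163])]
[533 151  24  25 323] [0.5951 0.3987 0.163 ] [array([0.599, 0.386, 0.163]), array([0.579, 0.4  , 0.163]), array([0.591, 0.412, 0.163]), array([0.611, 0.397, 0.163])]
[275 166  15  66 924] [0.5186 0.1658 0.163 ] [array([0.487, 0.174, 0.163]), array([0.493, 0.186, 0.163]), array([0.552, 0.157, 0.163]), array([0.545, 0.145, 0.163])]
[    0   243   560   177 61471] [0.6516 0.0978 0.163 ] [array([ 0.434, -0.111,  0.163]), array([0.682, 0.394, 0.163]), array([0.907, 0.342, 0.163]), array([ 0.615, -0.261,  0.163])]
```

View pics/w2.png

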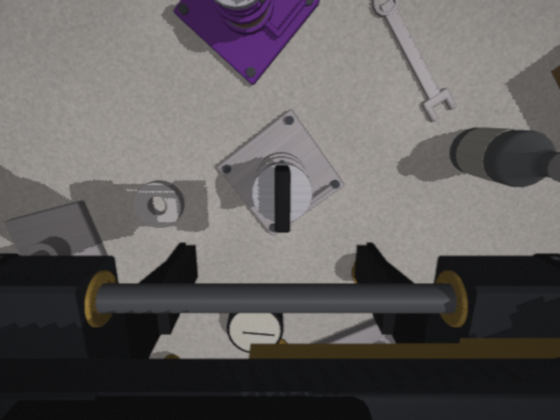

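The bar is at (282,199), running straight up the image at (0.519,0.165), about -26°. It sits midway between the fingers, so I'll go down.

Emit:
step_arm:
  commands:
    - {"travel": [-0.003, 0.005, 0.04], "turn": [0, 0, 0]}
    - {"travel": [-0.003, 0.005, 0.08], "turn": [0, 0, 0]}
    - {"travel": [-0.003, 0.005, 0.11], "turn": [0, 0, 0]}
    - {"travel": [-0.003, 0.005, 0.12], "turn": [0, 0, 0]}
    - {"travel": [-0.003, 0.005, 0.12], "turn": [0, 0, 0]}

```text
time: 3.7
position: [0.5245, 0.1658, 0.1626]
tool_rot: [-0.714, -3.059, -0.0]
ft_force: [-0.1, 0.3, 0.2]
grip_width: 0.996
grip_force: 0.0
```

Emit:
step_arm:
  commands:
    - {"travel": [0, 0, 0], "turn": [0, 0, 0]}
    - {"travel": [0, 0, 0], "turn": [0, 0, 0]}

```text
time: 3.9
position: [0.5255, 0.1666, 0.1642]
tool_rot: [0.712, 3.056, 0.002]
ft_force: [-0.2, 0.3, 0.5]
grip_width: 1.0
grip_force: 0.0
```

Run:
```python
from h import *
s=ctrl.get_state();print(s["time"],s["position"],s["joint_positions"].round(2),rel([.5187,.1645,.147],154,s))
```

```text
3.9 [0.52546361 0.16658094 0.16424426] [ 0.4   0.21 -0.84  1.72  0.16  1.28  0.63] (array([ 0.0052, -0.0049,  0.0172]), array([ 0.13,  0.17, -0.23]))
```

Emit:
step_arm:
  commands:
    - {"travel": [0.005, -0.005, 0], "turn": [0, 0, 0]}
    - {"travel": [0.005, -0.005, 0.009], "turn": [0, 0, 0]}
    - {"travel": [0.005, -0.005, 0.017], "turn": [0, 0, 0]}
    - {"travel": [0.005, -0.005, 0.017], "turn": [0, 0, 0]}
    - {"travel": [0.005, -0.005, 0.017], "turn": [0, 0, 0]}

```text
time: 4.4
position: [0.5169, 0.1637, 0.1443]
tool_rot: [-0.712, -3.059, 0.0]
ft_force: [0.9, 0.2, 1.0]
grip_width: 0.997
grip_force: 0.0
```

Emit:
step_arm:
  commands:
    - {"travel": [0, 0, 0], "turn": [0, 0, 0]}
    - {"travel": [0, 0, 0], "turn": [0, 0, 0]}
    - {"travel": [0, 0, 0], "turn": [0, 0, 0]}
    - {"travel": [0, 0, 0], "turn": [0, 0, 0]}
    - {"travel": [0, 0, 0], "turn": [0, 0, 0]}
  gripper: 0
  force: 10

```text
time: 4.9
position: [0.5172, 0.1638, 0.1449]
tool_rot: [0.712, 3.06, -0.0]
ft_force: [-0.0, -0.4, 0.2]
grip_width: 0.631
grip_force: 0.0
```

Emit:
step_arm:
  commands:
    - {"travel": [0, 0, 0], "turn": [0, 0, 0]}
    - {"travel": [0, 0, 0], "turn": [0, 0, 0]}
    - {"travel": [0, 0, 0], "turn": [0, 0, 0]}

```text
time: 5.2
position: [0.5172, 0.1637, 0.1448]
tool_rot: [-0.712, -3.06, 0.0]
ft_force: [-0.0, 0.4, -0.2]
grip_width: 0.356
grip_force: 0.0
```

Emit:
step_arm:
  commands:
    - {"travel": [0, 0, 0], "turn": [0, 0, 0]}
    - {"travel": [0, 0, 0], "turn": [0, 0, 0]}
    - {"travel": [0, 0, 0], "turn": [0, 0, 0]}
    - {"travel": [0, 0, 0], "turn": [0, 0, 0]}

```text
time: 5.6
position: [0.5172, 0.1637, 0.1448]
tool_rot: [-0.712, -3.06, 0.0]
ft_force: [-0.0, -0.6, -0.2]
grip_width: 0.032
grip_force: 0.0
```

The fingers closed to 3 mm with no force, so they missed the bar. I'll look again.

Run:
```python
from h import *
s=ctrl.get_state();print(s["time"],s["grip_width"],s["grip_force"],s["joint_positions"].round(2),s["position"])
w=ctrl.get_image("wrist")[:,:,::-1];t=ctrl.get_image("side")[:,:,::-1];a=ctrl.get_image("top")[:,:,::-1]
A=cv2.resize(a[160:250,206:296],(270,270));B=cv2.resize(t[140:230,220:310],(270,270))
cv2.imwrite("pics/w3.png",np.hstack([cv2.resize(w,(520,390)),np.vstack([A,B])[:390]if 0 else cv2.resize(np.vstack([A,B]),(195,390))]))
for n in("side","top"): print(proj(ctrl.camera_model(n),s["position"]))
```

```text
5.6 0.03236440390180914 0.0 [ 0.4   0.21 -0.84  1.77  0.16  1.24  0.63] [0.51718298 0.16373821 0.14480619]
[262.67259396 183.29899132]
[253.14220574 202.7317902 ]
```

View pics/w3.png

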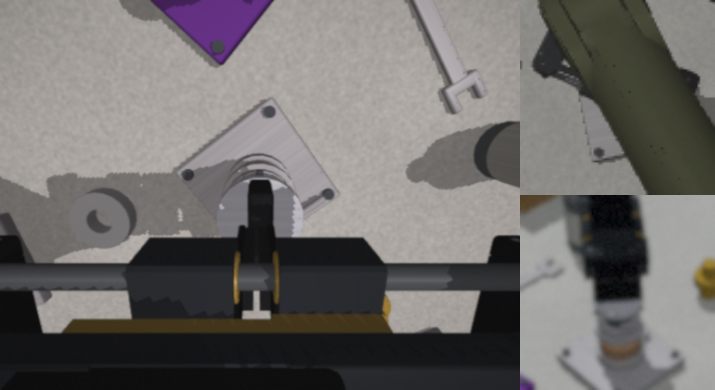

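Emit:
step_arm:
  commands:
    - {"travel": [0, 0, 0], "turn": [0, 0, 0]}
    - {"travel": [0, 0, 0], "turn": [0, 0, 0]}
    - {"travel": [0, 0, 0], "turn": [0, 0, 0]}

```text
time: 6.05
position: [0.5172, 0.1638, 0.1448]
tool_rot: [-0.712, -3.06, 0.0]
ft_force: [-0.9, 0.2, -0.8]
grip_width: 0.006
grip_force: 0.0
```

Run:
```python
from h import *
w=ctrl.get_image("wrist")[:,:,::-1];t=ctrl.get_image("side")[:,:,::-1]
A=cv2.resize(w[150:350,180:380],(560,560),interpolation=cv2.INTER_CUBIC);B=cv2.resize(t[120:240,245:295],(233,560),interpolation=cv2.INTER_CUBIC)
cv2.imwrite("pics/w4.png",cv2.convertScaleAbs(np.hstack([A,B]),alpha=2.2,beta=15))
```

```text
(no output)
```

View pics/w4.png

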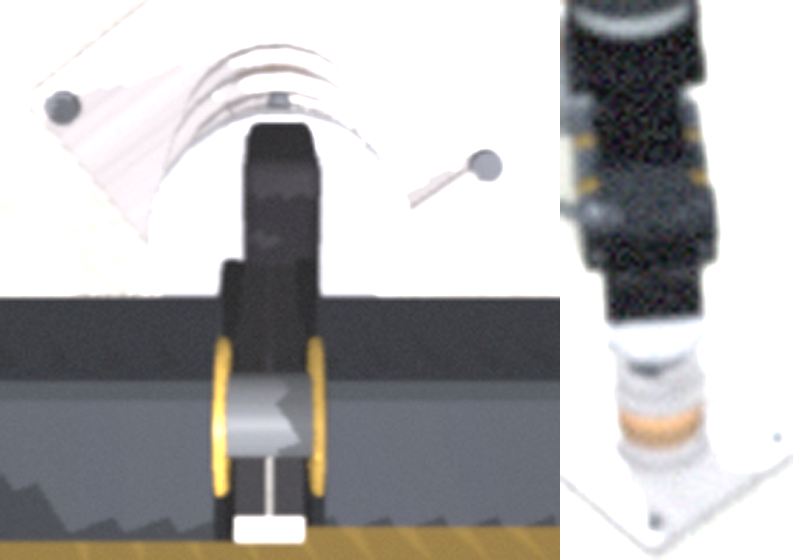

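Run:
```python
from h import *
w=ctrl.camera_model("wrist");M=np.linalg.inv(w["T_tool_cam"]);w["R"]=M[:3,:3];w["t"]=M[:3,3]
for X in[(.032,.008,-.018),(.032,-.008,-.018),(.032,0,.019),(-.032,0,-.018),(.0095,.0,.014),(.0095,.0,-.03),(.033,0,.02),(.0095,0,-.05)]:
    p=proj(w,X);print(X,p.round(1),((p-[180,150])*2.8).round())
s=ctrl.get_state();print(s["ft_force"],s["torque"],s["grip_width"],s["joint_torque"].round(2))
```

```text
(0.032, 0.008, -0.018) [290.1 199.7] [308. 139.]
(0.032, -0.008, -0.018) [260.8 199.7] [226. 139.]
(0.032, 0, 0.019) [275.6 185.2] [268.  99.]
(-0.032, 0, -0.018) [275.6 302.4] [268. 427.]
(0.0095, 0.0, 0.014) [275.6 220.2] [268. 197.]
(0.0095, 0.0, -0.03) [275.5 246.5] [267. 270.]
(0.033, 0, 0.02) [275.6 183.4] [268.  94.]
(0.0095, 0, -0.05) [275.4 263.4] [267. 317.]
[ 0.53228767 -0.69494565 -0.67657684] [ 0.03502158 -0.1070614  -0.03370811] 0.004761759472547159 [ 0.000e+00 -3.149e+01 -4.710e+00 -2.974e+01 -3.000e-02  8.000e-02
 -0.000e+00]
```

The pictures settle it. The fingers are shut with a thin gap at (268,330) in the crop. Their tips show at row 245 of the wrist image, where tips 14 mm ahead of the TCP would be at row 220. So the tips sit about 40 mm higher than the stated TCP suggests, just above the bar. I'll open, go down in checked stages and close again.

Emit:
step_arm:
  commands:
    - {"travel": [-0.002, 0.002, -0.005], "turn": [0, 0, 0]}
    - {"travel": [-0.002, 0.002, -0.005], "turn": [0, 0, 0]}
    - {"travel": [-0.002, 0.002, -0.005], "turn": [0, 0, 0]}
    - {"travel": [-0.002, 0.002, -0.005], "turn": [0, 0, 0]}
    - {"travel": [-0.002, 0.002, -0.005], "turn": [0, 0, 0]}
  gripper: 0.6

```text
time: 6.65
position: [0.5198, 0.1646, 0.1497]
tool_rot: [-0.712, -3.06, 0.0]
ft_force: [0.5, -0.0, 0.1]
grip_width: 0.376
grip_force: 0.0
```

Emit:
step_arm:
  commands:
    - {"travel": [0, 0, 0], "turn": [0, 0, 0]}
    - {"travel": [0, 0, 0.005], "turn": [0, 0, 0]}
    - {"travel": [0, 0, 0.01], "turn": [0, 0, 0]}
    - {"travel": [0, 0, 0.015], "turn": [0, 0, 0]}
    - {"travel": [0, 0, 0.015], "turn": [0, 0, 0]}

```text
time: 7.15
position: [0.5191, 0.1644, 0.1337]
tool_rot: [-0.711, -3.058, 0.001]
ft_force: [-0.3, 0.6, -0.0]
grip_width: 0.595
grip_force: 0.0
```

Run:
```python
from h import *
s=ctrl.get_state();print(s["time"],s["position"],s["grip_width"],rel([.5185,.165,.12],154,s))
w=ctrl.get_image("wrist")[:,:,::-1];t=ctrl.get_image("side")[:,:,::-1]
A=w[150:350,100:460];A=cv2.resize(A,(560,311),interpolation=cv2.INTER_CUBIC);B=cv2.resize(t[130:240,230:300],(198,311),interpolation=cv2.INTER_CUBIC)
cv2.imwrite("pics/w5.png",cv2.convertScaleAbs(np.hstack([A,B]),alpha=2.5,beta=15))
```

```text
7.15 [0.51911977 0.1643761  0.13366422] 0.5947049620600242 (array([0.0008, 0.0003, 0.0137]), array([-0.07, -0.09, -0.19]))
```

View pics/w5.png

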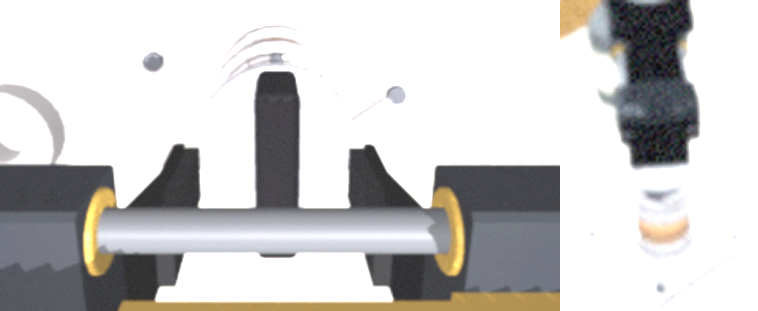

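The bar runs from (278,196) to (278,315) in full wrist pixels, and the tips are at row 245. Ray geometry puts the tips 29 mm behind the reported TCP, level with the bar's top. I'll go down another 26 mm with a small centring shift, then close.

Emit:
step_arm:
  commands:
    - {"travel": [-0.002, 0.0015, 0.005], "turn": [0, 0, 0]}
    - {"travel": [-0.002, 0.0015, 0.012], "turn": [0, 0, 0]}
    - {"travel": [-0.002, 0.0015, 0.019], "turn": [0, 0, 0]}
    - {"travel": [-0.002, 0.0015, 0.025], "turn": [0, 0, 0]}
    - {"travel": [-0.002, 0.0015, 0.025], "turn": [0, 0, 0]}

```text
time: 7.75
position: [0.5215, 0.1648, 0.1085]
tool_rot: [-0.711, -3.058, 0.001]
ft_force: [-0.1, -0.1, -0.1]
grip_width: 0.599
grip_force: 0.0
```

Emit:
step_arm:
  commands:
    - {"travel": [0, 0, 0], "turn": [0, 0, 0]}
    - {"travel": [0, 0, 0], "turn": [0, 0, 0]}
    - {"travel": [0, 0, 0], "turn": [0, 0, 0]}
    - {"travel": [0, 0, 0], "turn": [0, 0, 0]}
    - {"travel": [0, 0, 0], "turn": [0, 0, 0]}
  gripper: 0
  force: 10

```text
time: 8.25
position: [0.5224, 0.1651, 0.11]
tool_rot: [0.712, 3.06, -0.0]
ft_force: [-0.6, -1.1, 0.5]
grip_width: 0.232
grip_force: 0.0
```

Emit:
step_arm:
  commands:
    - {"travel": [0, 0, 0], "turn": [0, 0, 0]}
    - {"travel": [0, 0, 0], "turn": [0, 0, 0]}

```text
time: 8.45
position: [0.522, 0.1645, 0.1099]
tool_rot: [-0.712, -3.059, 0.002]
ft_force: [-1.6, -1.6, 2.1]
grip_width: 0.184
grip_force: 10.0
```

Gripped: width 0.184 is 16 mm, at 10 N. Next I'll turn anticlockwise about 59°.

Emit:
step_arm:
  commands:
    - {"travel": [0, 0, 0], "turn": [0, 0, -6]}
    - {"travel": [0, 0.001, 0], "turn": [0, 0, -12]}
    - {"travel": [0, 0.001, 0], "turn": [0, 0, -18]}
    - {"travel": [0, 0.001, 0], "turn": [0, 0, -24]}
    - {"travel": [0, 0.0015, 0], "turn": [0, 0, -30]}

```text
time: 8.95
position: [0.5221, 0.1646, 0.1097]
tool_rot: [0.109, -3.137, 0.005]
ft_force: [-2.5, -3.5, -1.2]
grip_width: 0.185
grip_force: 10.0
```

Emit:
step_arm:
  commands:
    - {"travel": [0, 0, 0], "turn": [0, 0, -6]}
    - {"travel": [0, 0.001, 0], "turn": [0, 0, -12]}
    - {"travel": [0, 0.001, 0], "turn": [0, 0, -18]}
    - {"travel": [0, 0.001, 0], "turn": [0, 0, -24]}
    - {"travel": [0, 0.0015, 0], "turn": [0, 0, -30]}

```text
time: 9.45
position: [0.522, 0.1648, 0.1086]
tool_rot: [0.916, -3.001, 0.005]
ft_force: [-0.9, -5.3, -1.4]
grip_width: 0.181
grip_force: 10.0
```

Emit:
step_arm:
  commands:
    - {"travel": [0, 0, 0], "turn": [0, 0, 0]}
    - {"travel": [0, 0, 0], "turn": [0, 0, 0]}

```text
time: 9.65
position: [0.522, 0.1648, 0.1085]
tool_rot: [0.91, -3.003, 0.005]
ft_force: [-1.0, -5.0, -2.7]
grip_width: 0.182
grip_force: 10.0
```

Run:
```python
from h import *
s=ctrl.get_state();x=Ro.from_rotvec(s["tool_rot"]).as_matrix()[:,0];print(np.degrees(np.arctan2(x[1],x[0]))%360,s["position"],s["joint_positions"].round(2),s["torque"].round(2))
```

```text
213.70754671080192 [0.52202294 0.16476427 0.10853503] [ 0.51  0.31 -1.    1.79  0.28  1.2   1.58] [-1.09  0.17  0.03]
```

Emit:
step_arm:
  commands:
    - {"travel": [0, 0, 0], "turn": [0, 0, 0]}
    - {"travel": [0, 0, 0], "turn": [0, 0, 0]}
    - {"travel": [0, 0, 0], "turn": [0, 0, 0]}
    - {"travel": [0, 0, 0], "turn": [0, 0, 0]}
  gripper: 0.35

```text
time: 10.05
position: [0.523, 0.1687, 0.1101]
tool_rot: [-0.914, 3.005, 0.001]
ft_force: [0.0, -0.7, -0.1]
grip_width: 0.342
grip_force: 0.0
```

Run:
```python
from h import *
s=ctrl.get_state();print(s["time"],s["position"],s["grip_width"],s["ft_force"])
w=ctrl.get_image("wrist")[:,:,::-1];t=ctrl.get_image("side")[:,:,::-1]
A=w[150:350,100:460];A=cv2.resize(A,(560,311),interpolation=cv2.INTER_CUBIC);B=cv2.resize(t[130:240,230:300],(198,311),interpolation=cv2.INTER_CUBIC)
cv2.imwrite("pics/w6.png",cv2.convertScaleAbs(np.hstack([A,B]),alpha=2,beta=15))
```

```text
10.05 [0.52302688 0.16870006 0.11011473] 0.3422683147201612 [ 0.01393459 -0.67559532 -0.07045425]
```

View pics/w6.png

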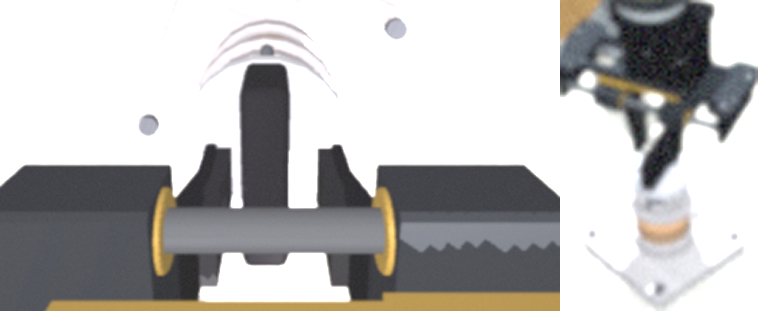

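Run:
```python
from h import *
t=ctrl.get_image("side")[:,:,::-1];cv2.imwrite("pics/s7.png",t)
a=cv2.cvtColor(cv2.imread("pics/side0.png"),6);b=cv2.cvtColor(np.ascontiguousarray(t),6)
m=ctrl.camera_model("side")
for z in(.126,.116,.115,.105,.1): print(z,proj(m,[.519,.164,z]).round(1), proj(m,np.array([.519,.164,z])-.033*np.array([.515,.857,0])).round(1))
for c in(256,260,264,268,272): print(c,"\n",a[184:208,c],"\n",b[184:208,c])
```

```text
0.126 [263.4 187.9] [263.3 196. ]
0.116 [263.6 190.5] [263.5 198.6]
0.115 [263.6 190.7] [263.5 198.8]
0.105 [263.7 193.2] [263.6 201.4]
0.1 [263.8 194.5] [263.7 202.6]
256 
 [ 18  19   9  21  34  68  96 109 106  98  94 103 107 110 112 114 113 114
 110 107 105 109 113 122] 
 [141 168 175 172 159 136 125 131 131 125 121 117 117 119 122 119 112 100
  98 103 109 117 125 133]
260 
 [ 12  17   7  20  43  81 104 114 121 129 133 122 100  77  66  71  84  93
  94  87  88  88  91  91] 
 [ 74  61  43  27  25  17  14  18  14  17  15  31  55  83  98 100  90  85
  81  78  87  96 102  98]
264 
 [ 16   1  13  22  50  86 107 114 127 150 163 149 119  85  56  49  58  81
  90  93  91  89  92  94] 
 [ 14  17  12  13  19  13   6  16  21  46  66  88 103 113 115 108  94  78
  84  95  98  98 101 103]
268 
 [  8  11  22  31  63  91 108 116 127 145 152 136 105  80  68  80  87  90
  84  88  85  86  94  92] 
 [ 14   8  14  30  61  84 100 113 118 122 126 126 124 123 118 110 103  95
  96  96  95  97 101 102]
272 
 [ 11  12  23  41  77 101 111 115 115 115 111 102  91  89  91  91  88  86
  88  88  90  94  91  86] 
 [ 88 107 121 124 128 137 147 146 134 127 124 123 118 113 106 100  97  95
  94  96 100 102 101  97]
```

At column 264 the disc's lower edge moved from row 197 to about 200.5, and the dark gap at row 199 is gone, so the cap has dropped about 11 mm. I'll regrip lower and screw it in.

Emit:
step_arm:
  commands:
    - {"travel": [0, -0.0025, 0.003], "turn": [0, 0, 0]}
    - {"travel": [0, -0.0025, 0.006], "turn": [0, 0, 0]}
    - {"travel": [0, -0.0025, 0.01], "turn": [0, 0, 0]}
    - {"travel": [0, -0.0025, 0.01], "turn": [0, 0, 0]}
    - {"travel": [0, -0.0025, 0.01], "turn": [0, 0, 0]}

```text
time: 10.7
position: [0.5241, 0.1659, 0.0996]
tool_rot: [0.913, -3.005, -0.0]
ft_force: [-0.3, 0.7, -0.4]
grip_width: 0.353
grip_force: 0.0
```

Emit:
step_arm:
  commands:
    - {"travel": [0, 0, 0], "turn": [0, 0, 0]}
    - {"travel": [0, 0, 0], "turn": [0, 0, 0]}
    - {"travel": [0, 0, 0], "turn": [0, 0, 0]}
    - {"travel": [0, 0, 0], "turn": [0, 0, 0]}
  gripper: 0
  force: 10

```text
time: 11.1
position: [0.5243, 0.166, 0.0999]
tool_rot: [-0.913, 3.006, -0.0]
ft_force: [0.2, 0.1, 1.0]
grip_width: 0.182
grip_force: 10.0
```

Emit:
step_arm:
  commands:
    - {"travel": [0, 0, 0.0005], "turn": [0, 0, 7]}
    - {"travel": [0, 0, 0.001], "turn": [0, 0, 14]}
    - {"travel": [0, 0, 0.0015], "turn": [0, 0, 21]}
    - {"travel": [0, 0, 0.002], "turn": [0, 0, 28]}
    - {"travel": [0, 0, 0.0025], "turn": [0, 0, 35]}

```text
time: 11.6
position: [0.5254, 0.1651, 0.099]
tool_rot: [0.04, 3.139, -0.003]
ft_force: [-1.4, -2.4, 9.5]
grip_width: 0.21
grip_force: 10.9
```

Emit:
step_arm:
  commands:
    - {"travel": [0, 0, 0], "turn": [0, 0, 0]}
    - {"travel": [0, 0, 0], "turn": [0, 0, 0]}

```text
time: 11.8
position: [0.5256, 0.1649, 0.099]
tool_rot: [0.034, 3.139, -0.003]
ft_force: [-1.1, -2.9, 7.9]
grip_width: 0.199
grip_force: 9.4
```

Run:
```python
from h import *
s=ctrl.get_state();x=Ro.from_rotvec(s["tool_rot"]).as_matrix()[:,0];print(np.degrees(np.arctan2(x[1],x[0]))%360,s["position"],s["ft_force"],s["torque"].round(2),s["grip_width"],s["joint_positions"].round(2))
w=ctrl.get_image("wrist")[:,:,::-1];t=ctrl.get_image("side")[:,:,::-1];cv2.imwrite("pics/s8.png",t);cv2.imwrite("pics/w8.png",w)
b=cv2.cvtColor(np.ascontiguousarray(t),6);c7=cv2.cvtColor(cv2.imread("pics/s7.png"),6)
for c in(256,264,268,272): print(c,"\n",c7[186:208,c],"\n",b[186:208,c])
dk=(w.max(2)<45).astype(np.uint8)
for r in range(196,236,4):
    i=np.nonzero(dk[r,230:330])[0]+230;print(r,i.min() if len(i) else 0,i.max() if len(i) else 0)
```

```text
178.76836038455048 [0.52564701 0.16489054 0.09903252] [-1.09168415 -2.89940646  7.92404643] [-0.57  0.13  0.08] 0.19858795171629337 [ 0.42  0.29 -0.89  1.8   0.25  1.17  1.  ]
256 
 [175 172 159 136 125 131 131 125 121 117 117 119 122 119 112 100  98 103
 109 117 125 133] 
 [ 31  33  38  37  37  37  38  51  74  93 105 105  99  91  83  87  95 100
 107 118 124 130]
264 
 [ 12  13  19  13   6  16  21  46  66  88 103 113 115 108  94  78  84  95
  98  98 101 103] 
 [ 14   8  18  12  23  38  66  98 115 122 124 121 116 105  91  78  87  94
  97  96  98 103]
268 
 [ 14  30  61  84 100 113 118 122 126 126 124 123 118 110 103  95  96  96
  95  97 101 102] 
 [ 14  17  15  29  55  90 115 122 123 124 122 123 117 108 102  95  94  93
  92  96  98 100]
272 
 [121 124 128 137 147 146 134 127 124 123 118 113 106 100  97  95  94  96
 100 102 101  97] 
 [ 26  31  23  53  83 109 121 125 122 124 116 109 102  98  97  93  93  95
  97  99  97  96]
196 260 281
200 257 283
204 256 283
208 255 283
212 254 284
216 253 284
220 252 284
224 253 285
228 253 285
232 254 286
```

The thread only starts to fall at cap = 0, so my early downward lead is what gave the 8 N. The cap is turning with the fingers, so I'll continue.

Emit:
step_arm:
  commands:
    - {"travel": [0, 0, 0], "turn": [0, 0, 6]}
    - {"travel": [0, 0, 0], "turn": [0, 0, 12]}
    - {"travel": [0, 0, 0], "turn": [0, 0, 18]}
    - {"travel": [0, 0, 0.0005], "turn": [0, 0, 24]}
    - {"travel": [0, 0, 0.001], "turn": [0, 0, 30]}
  force: 15

```text
time: 12.4
position: [0.5253, 0.1632, 0.0973]
tool_rot: [0.852, 3.021, -0.006]
ft_force: [-0.8, -6.0, 7.3]
grip_width: 0.199
grip_force: 14.6
```

Emit:
step_arm:
  commands:
    - {"travel": [0, 0, 0.0005], "turn": [0, 0, 6]}
    - {"travel": [0, 0, 0.001], "turn": [0, 0, 12]}
    - {"travel": [0, 0, 0.0015], "turn": [0, 0, 18]}
    - {"travel": [0, 0, 0.002], "turn": [0, 0, 24]}
    - {"travel": [0, 0, 0.0025], "turn": [0, 0, 30]}

```text
time: 12.9
position: [0.5243, 0.162, 0.0948]
tool_rot: [1.605, 2.698, -0.009]
ft_force: [-5.1, -7.7, 10.3]
grip_width: 0.201
grip_force: 14.8
```

Emit:
step_arm:
  commands:
    - {"travel": [0, 0, 0], "turn": [0, 0, 4]}
    - {"travel": [0, 0, 0], "turn": [0, 0, 7]}
    - {"travel": [0, 0, 0], "turn": [0, 0, 7]}

```text
time: 13.2
position: [0.5236, 0.1618, 0.0943]
tool_rot: [1.764, 2.598, -0.011]
ft_force: [-4.6, -7.5, 8.7]
grip_width: 0.195
grip_force: 14.6
```

Run:
```python
from h import *
s=ctrl.get_state();x=Ro.from_rotvec(s["tool_rot"]).as_matrix()[:,0];print(np.degrees(np.arctan2(x[1],x[0]))%360,s["position"],s["ft_force"],s["torque"].round(2),s["grip_width"],s["joint_positions"].round(2))
```

```text
111.64659111644472 [0.52357801 0.16184498 0.09425809] [-4.57453309 -7.52314072  8.7113111 ] [-1.72  0.96  0.13] 0.19521795982399642 [ 0.27  0.25 -0.71  1.81  0.18  1.15 -0.12]
```

Emit:
step_arm:
  commands:
    - {"travel": [0, 0, 0], "turn": [0, 0, 4]}
    - {"travel": [0, 0, 0], "turn": [0, 0, 8]}
    - {"travel": [0, 0, 0], "turn": [0, 0, 8]}

```text
time: 13.5
position: [0.5234, 0.162, 0.0941]
tool_rot: [1.939, 2.469, -0.011]
ft_force: [-4.6, -8.1, 7.0]
grip_width: 0.211
grip_force: 16.8
```

Emit:
step_arm:
  commands:
    - {"travel": [0, 0, 0], "turn": [0, 0, 0]}
    - {"travel": [0, 0, 0], "turn": [0, 0, 0]}
    - {"travel": [0, 0, 0], "turn": [0, 0, 0]}
    - {"travel": [0, 0, 0], "turn": [0, 0, 0]}
    - {"travel": [0, 0, 0], "turn": [0, 0, 0]}
  gripper: 0.6

```text
time: 14.0
position: [0.5243, 0.1663, 0.0938]
tool_rot: [-1.938, -2.473, -0.0]
ft_force: [-0.7, 0.7, -0.9]
grip_width: 0.557
grip_force: 0.0
```

Emit:
step_arm:
  commands:
    - {"travel": [0, 0, -0.02], "turn": [0, 0, 0]}
    - {"travel": [0, 0, -0.05], "turn": [0, 0, 0]}
    - {"travel": [0, 0, -0.09], "turn": [0, 0, 0]}
    - {"travel": [0, 0, -0.12], "turn": [0, 0, 0]}
    - {"travel": [0, 0, -0.12], "turn": [0, 0, 0]}

```text
time: 14.5
position: [0.5269, 0.1673, 0.2186]
tool_rot: [1.935, 2.468, 0.01]
ft_force: [1.2, 0.3, -1.0]
grip_width: 0.603
grip_force: 0.0
```

Emit:
step_arm:
  commands:
    - {"travel": [0, 0, 0], "turn": [0, 0, 0]}
    - {"travel": [0, 0, 0], "turn": [0, 0, 0]}

```text
time: 14.7
position: [0.5235, 0.1656, 0.2124]
tool_rot: [-1.937, -2.471, 0.003]
ft_force: [-0.3, -0.1, 0.0]
grip_width: 0.603
grip_force: 0.0
```

Run:
```python
from h import *
s=ctrl.get_state();print(s["time"],s["position"],s["ft_force"])
w=ctrl.get_image("wrist")[:,:,::-1];t=ctrl.get_image("side")[:,:,::-1]
m=wristmodel(s);dk=(w.max(2)<45).astype(np.uint8)
n,l,st,c=cv2.connectedComponentsWithStats(dk)
for i in range(1,n):
    if 300<st[i,4]<4000:
        ct=cv2.findContours((l==i).astype(np.uint8),0,2)[0][0];r=cv2.minAreaRect(ct);q=[onz(m,k,.147) for k in cv2.boxPoints(r)]
        e=max((q[1]-q[0],q[2]-q[1]),key=np.linalg.norm);a=np.degrees(np.arctan2(e[1],e[0]));print(st[i],onz(m,r[0],.147).round(3),"bar",a,"cap",np.radians((10.3-a)%180))
A=cv2.resize(w[100:340,180:400],(440,480));B=cv2.resize(t[160:240,225:285],(360,480),interpolation=cv2.INTER_CUBIC)
cv2.imwrite("pics/w9.png",cv2.convertScaleAbs(np.hstack([A,B]),alpha=1.5))
b=cv2.cvtColor(np.ascontiguousarray(t),6);print(b[186:210,264],b[186:210,268])
```

```text
14.7 [0.52350599 0.16559163 0.21242562] [-0.32024573 -0.10413171  0.02031397]
[   0   60   74   38 2054] [0.327 0.224 0.147] bar 22.119670978274616 cap 2.935300478516482
[ 260  169   27   78 1338] [0.521 0.168 0.147] bar -66.86650137488931 cap 1.3468095212365496
[ 181  243   48   42 1175] [0.475 0.105 0.147] bar 13.805226897762614 cap 3.080414903194369
[ 325  243   47   42 1151] [0.595 0.135 0.147] bar -71.48091308515284 cap 1.4273461986232308
[524 253  36  34 980] [0.76  0.171 0.147] bar 113.21410977156683 cap 1.3454025913170826
[  0 254  28  31 720] [0.314 0.06  0.147] bar -88.63550334646641 cap 1.726750280513707
[ 14   4  17  17  24  31  65  93 113 132 153 172 173 157 123  97  92  92
  91  88  95  94  95  92] [ 17  16  10  15  16  11  15  34  66  93 113 126 135 132 114  97  91  89
  89  91  97  94  92  93]
```

View pics/w9.png

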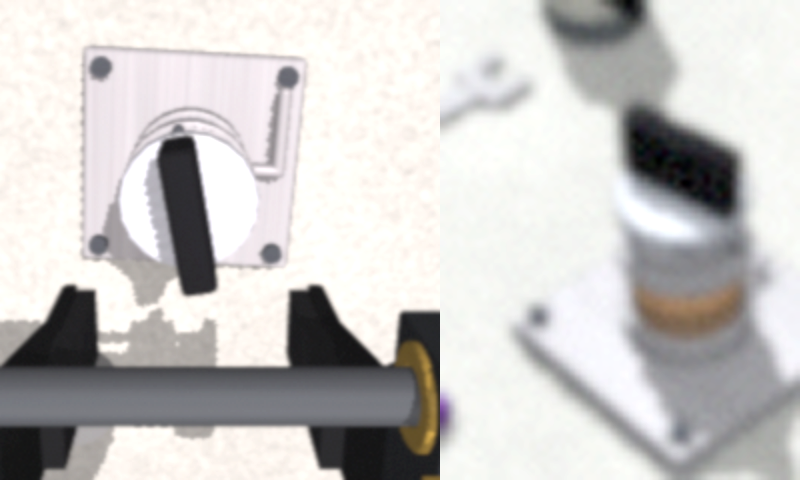

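The wrist view shows the bar at -66.9°, which makes the cap angle 1.35 rad. In the side view the disc sits down on the neck with no gap, and the bar's top is about 16 mm lower than at the start. The fingers are clear, so I'll hand in.

```bash
python3 -c "
from bench import ctrl
print(ctrl.close_job())"
```

```text
the job is handed in; nothing more can be done
None
```

The cap was turned back until it dropped in, then screwed home to about 1.35 rad and released. I handed the job in at about 15 s, but no verdict came back, so the angle and the 16 mm drop are my own camera measurements.

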